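Sort turned pepper-mill bodies into their carrier trays

TASK

Five turned pepper-mill bodies of three shapes have been left mixed on the bench. Put each one into the black carrier tray whose fixed sample has the same shape, standing upright on the floor of an empty bay, one to a bay. Set them down gently, do not drop them or knock any over.

Things in the scene. Friction and masses are not known exactly. Their poses are not given: they have to be found in the camera images.
- baluster_1: Loose white turned pepper-mill body standing upright on the table, 120 mm tall: foot 50 mm in diameter, bulging belly 53 mm at mid height, neck 32 mm, then a straight collar 38 mm in diameter from 96 mm up to the top at 120 mm; about 0.15 kg (varies by a quarter), firm, with a dark bore mark in its top. Origin at the centre of its underside, z up its axis. One of two alike.
- baluster_2: Loose white turned pepper-mill body standing upright on the table, 120 mm tall: foot 50 mm in diameter, bulging belly 53 mm at mid height, neck 32 mm, then a straight collar 38 mm in diameter from 96 mm up to the top at 120 mm; about 0.15 kg (varies by a quarter), firm, with a dark bore mark in its top. Origin at the centre of its underside, z up its axis. One of two alike.
- waisted_1: Loose white turned pepper-mill body standing upright on the table, 100 mm tall, drawn in like an hourglass: foot 50 mm in diameter, waist 30 mm, then a straight collar 40 mm in diameter from 76 mm up to the top at 100 mm; about 0.13 kg (varies by a quarter), firm, with a dark bore mark in its top. Origin at the centre of its underside, z up its axis. One of two alike.
- waisted_2: Loose white turned pepper-mill body standing upright on the table, 100 mm tall, drawn in like an hourglass: foot 50 mm in diameter, waist 30 mm, then a straight collar 40 mm in diameter from 76 mm up to the top at 100 mm; about 0.13 kg (varies by a quarter), firm, with a dark bore mark in its top. Origin at the centre of its underside, z up its axis. One of two alike.
- straight_1: Loose white turned pepper-mill body standing upright on the table, 85 mm tall, a plain straight cylinder 48 mm in diameter all the way up; about 0.11 kg (varies by a quarter), firm, with a dark bore mark in its top. Origin at the centre of its underside, z up its axis. The only loose one of its kind.
- tray_baluster: Fixed black tray, 80 x 230 x 16 mm, origin at centre of underside, z up, yaw within 0.2 rad. Three bays in a row along y, each 72 x 71 mm inside, walls 4 mm, bay floor 4 mm above the table. The bay at y = +75 mm holds a fixed baluster sample, shaped and sized as the loose baluster bodies; the bays at y = 0 and y = -75 mm (x = 0) are empty.
- tray_waisted: Fixed black tray, 80 x 230 x 16 mm, origin at centre of underside, z up, yaw within 0.2 rad. Three bays in a row along y, each 72 x 71 mm inside, walls 4 mm, bay floor 4 mm above the table. The bay at y = +75 mm holds a fixed waisted sample, shaped and sized as the loose waisted bodies; the bays at y = 0 and y = -75 mm (x = 0) are empty.
- tray_straight: Fixed black tray, 80 x 230 x 16 mm, origin at centre of underside, z up, yaw within 0.2 rad. Three bays in a row along y, each 72 x 71 mm inside, walls 4 mm, bay floor 4 mm above the table. The bay at y = +75 mm holds a fixed straight sample, shaped and sized as the loose straight bodies; the bays at y = 0 and y = -75 mm (x = 0) are empty.
Things that resemble listed ones, but are neither listed nor needed, are in the scene too. Leave any red or yellow look-alike of the baluster_2 alone.

How it is judged (in metres and radians):
At the end, for the whole second after the job is handed in: Each body stands in one of the two initially empty bays of the tray for its own shape, one to a bay: within 15 mm of the bay centre along both tray axes, underside within 4 mm of the bay floor, upright within 0.1 rad, released and at rest (under 0.03 m/s) (x of baluster_1 in the frame of tray_baluster between -0.015 and 0.015 m and (y of baluster_1 in the frame of tray_baluster between -0.015 and 0.015 m or y of baluster_1 in the frame of tray_baluster between -0.0903 and -0.0603 m) and z of baluster_1 in the frame of tray_baluster between 0 and 0.008 m and angle between each of baluster_1, baluster_2, waisted_1, waisted_2, straight_1's own z axis and vertical below 0.1 rad and linear speed of each of baluster_1, baluster_2, waisted_1, waisted_2, straight_1 below 0.03 m/s and x of baluster_2 in the frame of tray_baluster between -0.015 and 0.015 m and (y of baluster_2 in the frame of tray_baluster between -0.015 and 0.015 m or y of baluster_2 in the frame of tray_baluster between -0.0903 and -0.0603 m) and z of baluster_2 in the frame of tray_baluster between 0 and 0.008 m and x of waisted_1 in the frame of tray_waisted between -0.015 and 0.015 m and (y of waisted_1 in the frame of tray_waisted between -0.015 and 0.015 m or y of waisted_1 in the frame of tray_waisted between -0.0903 and -0.0603 m) and z of waisted_1 in the frame of tray_waisted between 0 and 0.008 m and x of waisted_2 in the frame of tray_waisted between -0.015 and 0.015 m and (y of waisted_2 in the frame of tray_waisted between -0.015 and 0.015 m or y of waisted_2 in the frame of tray_waisted between -0.0903 and -0.0603 m) and z of waisted_2 in the frame of tray_waisted between 0 and 0.008 m and x of straight_1 in the frame of tray_straight between -0.015 and 0.015 m and (y of straight_1 in the frame of tray_straight between -0.015 and 0.015 m or y of straight_1 in the frame of tray_straight between -0.0903 and -0.0603 m) and z of straight_1 in the frame of tray_straight between 0 and 0.008 m); the robot touches nothing.
It fails at once if a mill body is knocked over (angle between any of baluster_1, baluster_2, waisted_1, waisted_2, straight_1's own z axis and vertical above 1 rad).
It fails at once if a mill body is dropped (falls free of the fingers at over 0.5 m/s, that is from more than about 13 mm) ((contact force between baluster_1 and the fingers below 0.1 N and linear speed of baluster_1 above 0.5 m/s) or (contact force between baluster_2 and the fingers below 0.1 N and linear speed of baluster_2 above 0.5 m/s) or (contact force between waisted_1 and the fingers below 0.1 N and linear speed of waisted_1 above 0.5 m/s) or (contact force between waisted_2 and the fingers below 0.1 N and linear speed of waisted_2 above 0.5 m/s) or (contact force between straight_1 and the fingers below 0.1 N and linear speed of straight_1 above 0.5 m/s)).
It also fails if it takes over 115 s, if anything falls off the work surface, if the arm or the gripper's body presses on something with over 40 N, if the wrist force passes 120 N, or if a joint passes its speed limit or range.

ROBOT

A 6-joint arm with a two-finger parallel gripper is mounted at the origin on the work surface. World frame = base frame: x ahead of the robot, y to its left, z up, the work surface at z = 0. Lengths are in mm, angles in rad, forces in N, time in s.
With the tool pointing down it reaches from about 350 to 975 mm from the base axis. Payload 4.9 kg.
Tool frame: the origin (TCP) lies midway between the tips of the shut fingers; the grasp point (between the pads) lies 19 mm behind it (env.pinch_z is the distance from the TCP to the grasp point, in mm); z points along the fingers, y is the line along which they close (so a half turn about z gives the same grasp; the last joint's range is limited). The gripper opens to 85 mm and grips with 20 to 120 N. Pads are 22 mm wide; open, the fingers measure 114 mm over their backs; the gripper's body (76 mm by 85 mm) begins 54 mm behind the grasp point. The pads swing forward as they close: fully open they stand 13 mm farther back than shut.
Start: joints at [1.025, 0.053, 1.613, -0, 1.476, -0.119], TCP at [258.713, 568.919, 231.304] pointing down, gripper open.
Joint ranges: [-3.01, 3.01], [-1.01, 2.22], [0.06, 2.58], [-1.02, 4.17], [0.09, 2.62], [-3.14, 3.14]. Speed limits (rad/s): [2.57, 2.57, 3.14, 3.14, 3.14, 3.14].

INTERFACE

Orientations are given as a 3x3 rotation matrix whose columns are the frame's x, y, z axes.
In Python, from bench import env, imaging, job gives the robot as it stands. The module is installed in compiled form; this text tells all that it offers.
- The arm moves only by the tool creep_tool, called after "Request:" in YAML: its name, and indented under it one key for each argument. Schema: {"type":"object","properties":{"offsets":{"type":"array","items":{"type":"array","prefixItems":[{"type":"array","items":{"type":"number"},"minItems":3,"maxItems":3},{"type":"number"},{"type":"number"}],"minItems":3,"maxItems":3},"minItems":1,"maxItems":12},"squeeze":{"type":"number"},"only":{"type":"string"},"quiet":{"type":"boolean"},"lines":{"type":"string"}},"required":["offsets"],"additionalProperties":false}. offsets is a list of rows, 1 to 12 of them, each written [[dx, dy, dz], turn, opening]: dx, dy, dz in mm, then a turn about the tool's z in rad, then the opening from 0.0 (shut) to 1.0 (fully open); each row is the pose to reach, as a shift and turn from the pose commanded when the call began, along the tool's axes at that moment; what a row does not reach only later rows make up. A row lasts 1/10 s, in which the tool goes at most 50 mm and 0.15 rad, less where a joint would pass 70% of its speed; a pose out of reach is approached as far as the arm can. The fingers move at their own pace and stop on an object; squeeze is the grip in N (left out, the last holds). Time passes only in rows, so rows that do not move let the fingers close. The tool returns the time, the measured TCP pose, the force, the opening and the grip force at its end. only (a regular expression) keeps the lines of the reply that match it, lines (a string "A,B") keeps lines A to B, and quiet returns only ok. Input that does not fit is refused with a message, and nothing moves.
- env.get_obs(): the state, without advancing time (a new reading comes with each control period).
- imaging.snapshot(name): name is "side" or "top"; returns a dict with "frame" (400x640x3 uint8, red, green, blue), "intrinsics" (3x3 intrinsics, pixels), "k1" (the pictures are not rectified: a ray, as slopes to the right and down, at radius r is drawn at 1 + k1 r^2 times it, then the intrinsics apply), "pose" (4x4, takes a point from camera to world coordinates). Camera axes: x right, y up, looking along -z (the intrinsics and any distortion apply to the point x, -y, -z); pixel columns grow to the right and rows downward; lengths in mm; the calibration is good to about 2 mm. A picture is of the moment at which its call begins. There is no depth.
- job.sign_off(): hands the job in; it is judged then, once.
Trained networks look in a picture, given as the dict that the camera call returned (one of the last four; its "shot" number tells which), for a name from the list of things; names that differ only in an ending like _2 or _b are one class to them, and where a whole thing is asked for, a point or a joint stands for the part that bears it (a point fixed in the world has none). Each returns a list of dicts, best first, with "confidence" (0 to 1); they miss things now and then, are a little off and sometimes report something else, mostly with a low value. They report only what shows in the picture. A call takes as long as a camera call. They do not tell look-alikes from the thing itself.
- imaging.regions_of(query, picture): "region" (400x640 bool, what is visible of it) and "box" ([left, top, width, height] in pixels, round what is visible of it).
The state is a dict: "clock": time; "joint_pos": joint angles; "joint_velocities": joint speeds; "joint_efforts": joint torques, N m; "eef_pos": TCP position; "tcp_rot": TCP orientation; "contact_force": force on the tool from outside, world axes, zero at the start; "ft_torque": the same for the moment, N m; "gripper_width": opening from 0.0 (shut) to 1.0 (fully open); "grip_force": force on a finger pad.
Only numpy, scipy, OpenCV 4.12 (cv2) and the standard library are available. Lean on these libraries where they do the work, as an engineer would, in place of code of your own. Each camera call takes 0.05 s, during which the arm holds its last target. There are 200 camera calls.

## Working session

There is one attempt and no reset: what is moved stays moved. The work goes in short steps, Python scripts to look and compute and a tool call to move; the robot and the scene stay as the last step left them, time stands still between calls to the robot, and variables do not carry over. Pictures are saved under pics/ and viewed, at most 14 in all, crops included, and the job is handed in when it is done.

```bash
mkdir -p pics
```

Run:
```python
from bench import env, imaging, job
import cv2,numpy as np
for n in("top","side"):
    s=imaging.snapshot(n); cv2.imwrite(f"pics/{n}0.png",s["frame"][:,:,::-1])
    print(n,s["intrinsics"].round(1).tolist(),s["k1"],s["pose"].round(3).tolist())
    for q in("baluster_1","waisted_1","straight_1","tray_baluster","tray_waisted","tray_straight"):
        print(q,[(round(r["confidence"],2),r["box"]) for r in imaging.regions_of(q,s)])
o=env.get_obs();print(o["clock"],o["tcp_rot"].round(3) if hasattr(o["tcp_rot"],"round") else o["tcp_rot"],env.pinch_z)
```

```text
top [[487.9, 0.0, 319.8], [0.0, 487.9, 198.4], [0.0, 0.0, 1.0]] -0.05605633371465248 [[-0.014, 0.99, -0.142, 295.446], [-1.0, -0.014, 0.001, 69.631], [-0.001, 0.142, 0.99, 1315.82], [0.0, 0.0, 0.0, 1.0]]
baluster_1 [(0.85, [281.7, 210.3, 15.3, 21.3]), (0.73, [181.2, 222.5, 25.4, 19.5]), (0.7, [226.1, 192.5, 21.8, 21.3]), (0.54, [217.6, 233.8, 27.8, 20.7])]
waisted_1 [(0.83, [438.0, 225.6, 23.4, 18.9]), (0.69, [329.5, 188.2, 17.5, 22.1])]
straight_1 [(0.62, [395.2, 208.5, 25.5, 21.6])]
tray_baluster [(0.95, [202.0, 144.5, 86.8, 37.8]), (0.25, [397.7, 209.5, 23.9, 19.3])]
tray_waisted [(0.56, [307.6, 131.7, 81.2, 33.1]), (0.4, [436.4, 230.2, 28.9, 16.1])]
tray_straight [(0.96, [401.6, 150.4, 89.6, 34.1])]
side [[506.1, 0.0, 317.3], [0.0, 506.1, 198.3], [0.0, 0.0, 1.0]] -0.0790067310186415 [[0.707, 0.539, -0.458, 0.069], [-0.708, 0.53, -0.467, -472.327], [-0.009, 0.654, 0.756, 864.646], [0.0, 0.0, 0.0, 1.0]]
baluster_1 [(0.97, [221.1, 122.2, 24.9, 47.9]), (0.93, [169.7, 111.7, 22.7, 47.9]), (0.87, [241.7, 156.6, 26.2, 57.2]), (0.79, [180.2, 136.7, 29.2, 49.8])]
waisted_1 [(0.83, [303.9, 182.5, 23.9, 46.9]), (0.64, [377.1, 298.6, 32.2, 54.2])]
straight_1 [(0.78, [348.2, 255.8, 32.7, 40.2])]
tray_baluster [(0.82, [235.3, 82.1, 87.0, 89.3])]
tray_waisted [(0.85, [325.5, 136.0, 97.3, 94.0])]
tray_straight [(0.73, [403.6, 215.9, 111.5, 111.9])]
0.7 [[-0.91   0.414  0.   ]
 [ 0.414  0.91   0.   ]
 [-0.     0.    -1.   ]] 18.700000000000003
```

View pics/top0.png

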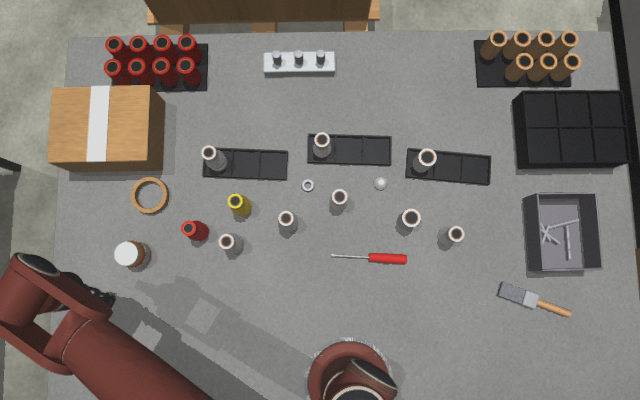

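View pics/side0.png

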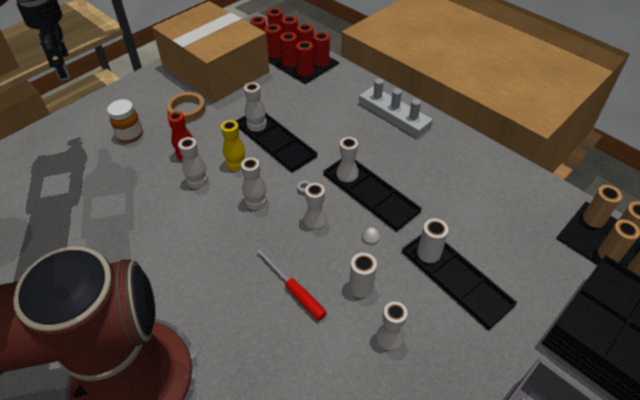

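Create h.py:
```python
from bench import env, imaging, job
import cv2,numpy as np
from scipy.optimize import minimize
def project(s,P):
    T=np.linalg.inv(s["pose"]);p=np.atleast_2d(P)@T[:3,:3].T+T[:3,3]
    a=np.c_[p[:,0],-p[:,1]]/-p[:,2:3];a=a*(1+s["k1"]*(a**2).sum(1,keepdims=True))
    K=s["intrinsics"];return a*[K[0,0],K[1,1]]+K[:2,2]
def ground(s,uv,z):
    K=s["intrinsics"];d=(np.array(uv,float)-K[:2,2])/[K[0,0],K[1,1]];a=d.copy()
    for _ in range(10):a=d/(1+s["k1"]*(a@a))
    r=s["pose"][:3,:3]@[a[0],-a[1],-1];c=s["pose"][:3,3]
    return (c+r*(z-c[2])/r[2])[:2]
def bore(s,uv,w=9):
    "centroid of the dark bore near uv (upsampled, largest blob near centre)"
    u,v=np.round(uv).astype(int);g=cv2.cvtColor(s["frame"],cv2.COLOR_RGB2GRAY)[v-w:v+w+1,u-w:u+w+1]
    g=cv2.resize(g,None,fx=6,fy=6,interpolation=cv2.INTER_CUBIC)
    n,l,st,c=cv2.connectedComponentsWithStats((g<95).astype(np.uint8))
    ok=[i for i in range(1,n) if 300<st[i,4]<6000]
    if not ok:return None
    i=min(ok,key=lambda i:np.hypot(*(c[i]-g.shape[0]/2)))
    return (c[i]+.5)/6-.5+[u-w,v-w]
def tray(s,p0,samp):
    "pose x,y,yaw by overlap of projected box outline and black mask"
    f=4;g=cv2.cvtColor(s["frame"],cv2.COLOR_RGB2GRAY);c=project(s,[[*p0[:2],8]])[0];x0,y0=(c-75).astype(int).clip(0)
    g=cv2.resize(g[y0:y0+150,x0:x0+150],None,fx=f,fy=f,interpolation=cv2.INTER_CUBIC)
    m=(g<52).astype(np.uint8);ign=np.zeros_like(m)
    pr=lambda P:(((project(s,P)-[x0,y0])+.5)*f-.5)
    q=np.array([[samp[0]+a*30,samp[1]+b*30,z] for a in(-1,1) for b in(-1,1) for z in(4,130)])
    cv2.fillConvexPoly(ign,cv2.convexHull(pr(q).round().astype(np.int32)),1)
    def cost(p):
        cc,ss=np.cos(p[2]),np.sin(p[2])
        B=np.array([[p[0]+cc*x-ss*y,p[1]+ss*x+cc*y,z] for x in(-40,40) for y in(-115,115) for z in(0,16)])
        h=np.zeros_like(m);cv2.fillConvexPoly(h,(cv2.convexHull(pr(B).astype(np.float32))[:,0]*16).round().astype(np.int32),1,shift=4)
        k=ign==0;zone=cv2.dilate(h,np.ones((41,41),np.uint8))>0
        return ((h!=m)&k&zone).sum()/((h>0)&k).sum()
    r=minimize(cost,p0,method="Nelder-Mead",options=dict(initial_simplex=np.array([p0]+[np.add(p0,d) for d in((15,0,0),(0,15,0),(0,0,.1))]),xatol=.01,fatol=1e-5))
    return r.x,r.fun
```

Run:
```python
from h import *
t=imaging.snapshot("top");s=imaging.snapshot("side")
A={"balA":((287,217),120),"balB":((227,240),120),"waiA":((339,195),100),"waiB":((456,232),100),"str":((411,215),85),"red":((189,226),120),"yel":((235,201),120),
"Sbal":((209,153),124),"Swai":((322,139),104),"Sstr":((427,156),89)}
S={}
for k,(uv,z) in A.items():
    b=bore(t,uv)
    if b is None:print(k,"none");b=np.array(uv)
    P=ground(t,b,z);sp=project(s,[[*P,z]])[0];b2=bore(s,sp)
    S[k]=P;print(k,b.round(1),P.round(1),"side",None if b2 is None else (b2.round(1),ground(s,b2,z).round(1)))
for k,uv in(("bal",(245,164)),("wai",(349,150)),("str",(448,167))):
    p0=[*ground(t,uv,8),0.]
    for c in(t,s):
        r,f=tray(c,p0,S["S"+k]);R=lambda y:(r[0]-np.sin(r[2])*y,r[1]+np.cos(r[2])*y)
        print(k,r.round(3),round(f,3),"samp",np.round(R(75),1),"bays",np.round(R(0),1),np.round(R(-75),1))
cv2.imwrite("pics/top1.png",cv2.resize(t["frame"][120:260,165:485,::-1],None,fx=2.5,fy=2.5,interpolation=cv2.INTER_CUBIC))
```

```text
balA [285.6 217.8] [420.3 153.8] side (array([249.7, 163.4]), array([420.4, 154.9]))
balB [225.8 240.9] [365.1 300.7] side (array([186.8, 142.7]), array([365.2, 302. ]))
waiA [339.2 196.2] [475.2  19.7] side (array([314.4, 189.4]), array([475.7,  20.5]))
waiB [456.1 233.3] [ 377.3 -271.2] side (array([395.3, 311.4]), array([ 377.2, -271.4]))
str [411.1 217.3] [ 420.8 -162.3] side None
red [187.9 227.7] [398.8 395.1] side (array([173.3, 107.5]), array([413.3, 425. ]))
yel [234.7 200.5] [465.1 279.8] side (array([228.9, 125. ]), array([465.6, 281.5]))
Sbal [208.1 152. ] [588.3 347.8] side (array([251.5,  86.5]), array([589.4, 349.5]))
Swai [321.7 139.1] [622.7  62. ] side (array([348.5, 142.4]), array([623.6,  62.8]))
Sstr [427.  156.7] [ 576.6 -209.3] side (array([435.7, 227.6]), array([ 577.2, -209.7]))
bal [ 5.83220e+02  2.77939e+02 -7.40000e-02] 0.887 samp [588.8 352.7] bays [583.2 277.9] [577.7 203.1]
bal [ 5.84040e+02  2.74634e+02 -6.60000e-02] 0.046 samp [589.  349.5] bays [584.  274.6] [579.1 199.8]
wai [ 6.19639e+02 -1.38100e+01 -4.80000e-02] 0.887 samp [623.2  61.1] bays [619.6 -13.8] [616.  -88.7]
wai [ 6.19892e+02 -1.19290e+01 -5.30000e-02] 0.027 samp [623.8  63. ] bays [619.9 -11.9] [616.  -86.8]
str [ 5.68509e+02 -2.85140e+02 -1.11000e-01] 0.823 samp [ 576.8 -210.6] bays [ 568.5 -285.1] [ 560.2 -359.7]
str [ 5.68512e+02 -2.84164e+02 -1.12000e-01] 0.021 samp [ 576.9 -209.6] bays [ 568.5 -284.2] [ 560.1 -358.7]
```

View pics/top1.png

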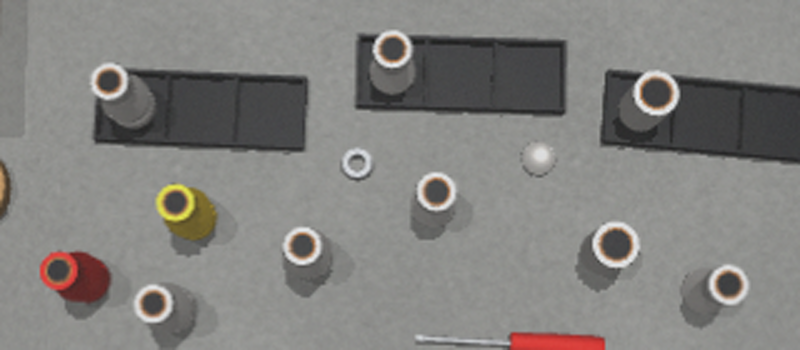

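The crop's white bodies at (302,246) and (154,303) are loose balusters. I exclude the yellow one at (175,202) and the red one at (58,270) by colour. The waisted pair is at (436,191) and (729,286), and the straight body is at (616,244). Each tray's sample is in its left bay. Both cameras agree within 2 mm.

First I move above baluster B at (365,301), with the fingers turned to close along world x.

Request:
creep_tool:
  offsets:
    - [[-35, -33, 0], 0.15, 1]
    - [[-70, -66, 0], 0.3, 1]
    - [[-105, -100, 0], 0.45, 1]
    - [[-140, -133, 0], 0.6, 1]
    - [[-175, -166, 0], 0.75, 1]
    - [[-207.6, -199.5, 0], 0.9, 1]
    - [[-207.6, -199.5, 0], 1.05, 1]
    - [[-207.6, -199.5, 0], 1.144, 1]
    - [[-207.6, -199.5, 0], 1.144, 1]
    - [[-207.6, -199.5, 0], 1.144, 1]
  squeeze: 40

```text
clock: 1.8
eef_pos: [365.1, 301.4, 231.4]
tcp_rot: [[-0.002, 1.0, 0.0], [1.0, 0.002, 0.0], [0.0, 0.0, -1.0]]
contact_force: [0.6, 0.3, 0.2]
gripper_width: 1.001
grip_force: 0.0
```

```bash
python3 -c "
from h import *
o=env.get_obs();print(o['tcp_rot'],o['joint_pos'])"
```

```text
[[-2.14499345e-03  9.99997683e-01  1.81726673e-04]
 [ 9.99997694e-01  2.14497459e-03  1.03895309e-04]
 [ 1.03505269e-04  1.81949109e-04 -9.99999978e-01]] [ 5.32805843e-01 -3.23834881e-01  1.95335115e+00 -2.81948168e-06
  1.51186708e+00  5.30661023e-01]
```

Request:
creep_tool:
  offsets:
    - [[0, 0, 35], 0, 1]
    - [[0, 0, 70], 0, 1]
    - [[0, 0, 105], 0, 1]
    - [[0, 0, 130], 0, 1]
    - [[0, 0, 145], 0, 1]
    - [[0, 0, 145], 0, 0]
    - [[0, 0, 145], 0, 0]
    - [[0, 0, 145], 0, 0]
    - [[0, 0, 145], 0, 0]
    - [[0, 0, 145], 0, 0]
    - [[0, 0, 145], 0, 0]
    - [[0, 0, 145], 0, 0]
  squeeze: 40

```text
clock: 3.0
eef_pos: [366.3, 302.2, 88.2]
tcp_rot: [[-0.0, 1.0, 0.003], [1.0, 0.0, 0.002], [0.002, 0.003, -1.0]]
contact_force: [0.8, 1.3, 5.4]
gripper_width: 0.434
grip_force: 40.7
```

Run:
```python
from h import *
s=imaging.snapshot("side");cv2.imwrite("pics/g1.png",cv2.resize(s["frame"][90:230,120:280,::-1],None,fx=4,fy=4))
```

```text
(no output)
```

View pics/g1.png

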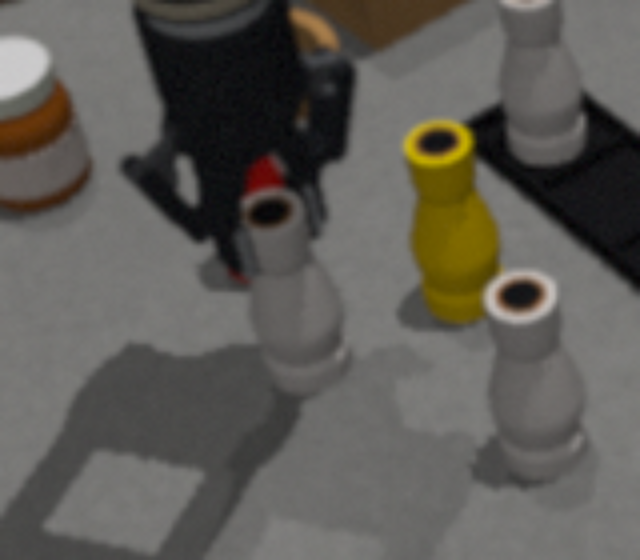

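Grip holds on the collar (36.9 mm, 40 N). Baluster B's top is at crop (270,210), between the fingers, and yellow is untouched. I lift clear of everything.

Request:
creep_tool:
  offsets:
    - [[0, 0, -8], 0, 0]
    - [[0, 0, -25], 0, 0]
    - [[0, 0, -45], 0, 0]
    - [[0, 0, -70], 0, 0]
    - [[0, 0, -95], 0, 0]
    - [[0, 0, -120], 0, 0]
    - [[0, 0, -137], 0, 0]
    - [[0, 0, -145], 0, 0]
    - [[0, 0, -145], 0, 0]

```text
clock: 3.95
eef_pos: [365.4, 301.5, 232.2]
tcp_rot: [[-0.0, 1.0, 0.001], [1.0, 0.0, 0.001], [0.001, 0.001, -1.0]]
contact_force: [1.0, -0.5, -1.4]
gripper_width: 0.431
grip_force: 40.4
```

Request:
creep_tool:
  offsets:
    - [[-2, 15, 0], 0, 0]
    - [[-4, 35, 0], 0, 0]
    - [[-7, 60, 0], 0, 0]
    - [[-10, 85, 0], 0, 0]
    - [[-13, 110, 0], 0, 0]
    - [[-16, 135, 0], 0, 0]
    - [[-19, 160, 0], 0, 0]
    - [[-22, 185, 0], 0, 0]
    - [[-25, 205, 0], 0, 0]
    - [[-25.5, 215, 0], 0, 0]
    - [[-25.5, 219, 0], 0, 0]
    - [[-25.5, 219, 0], 0, 0]

```text
clock: 5.15
eef_pos: [583.9, 275.7, 230.1]
tcp_rot: [[0.0, 1.0, -0.002], [1.0, -0.0, -0.001], [-0.001, -0.002, -1.0]]
contact_force: [-0.2, 0.4, -1.7]
gripper_width: 0.434
grip_force: 40.5
```

Request:
creep_tool:
  offsets:
    - [[0, 0, 10], 0, 0]
    - [[0, 0, 30], 0, 0]
    - [[0, 0, 55], 0, 0]
    - [[0, 0, 80], 0, 0]
    - [[0, 0, 105], 0, 0]
    - [[0, 0, 120], 0, 0]
    - [[0, 0, 128], 0, 0]
    - [[0, 0, 132], 0, 0]
    - [[0, 0, 134], 0, 0]
    - [[0, 0, 136], 0, 0]
    - [[0, 0, 136], 0, 0]

```text
clock: 6.25
eef_pos: [584.6, 276.0, 96.2]
tcp_rot: [[0.0, 1.0, 0.001], [1.0, -0.0, 0.0], [0.0, 0.001, -1.0]]
contact_force: [-0.7, -0.4, -1.1]
gripper_width: 0.43
grip_force: 40.5
```

```bash
python3 -c "
from h import *
s=imaging.snapshot('top');cv2.imwrite('pics/p1.png',cv2.resize(s['frame'][120:220,170:310,::-1],None,fx=5,fy=5))"
```

```text
(no output)
```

View pics/p1.png

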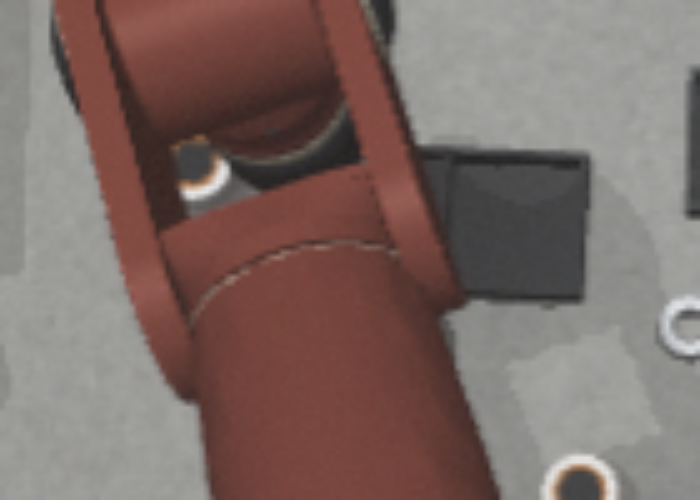

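The arm hides the bay; only the sample's top shows, at (200,165). I seat the body by force.

Request:
creep_tool:
  offsets:
    - [[0, 0, 1], 0, 0]
    - [[0, 0, 2], 0, 0]
    - [[0, 0, 3], 0, 0]
    - [[0, 0, 3], 0, 0]

```text
clock: 6.7
eef_pos: [584.1, 275.9, 92.3]
tcp_rot: [[-0.0, 1.0, 0.0], [1.0, 0.0, -0.0], [-0.0, 0.0, -1.0]]
contact_force: [-0.1, 0.0, -1.0]
gripper_width: 0.433
grip_force: 40.5
```

Request:
creep_tool:
  offsets:
    - [[0, 0, 0.5], 0, 0]
    - [[0, 0, 1], 0, 0]
    - [[0, 0, 1.5], 0, 0]
    - [[0, 0, 1.5], 0, 0]

```text
clock: 7.1
eef_pos: [584.4, 276.1, 92.3]
tcp_rot: [[-0.0, 1.0, 0.0], [1.0, 0.0, 0.0], [0.0, 0.0, -1.0]]
contact_force: [-2.4, -1.5, 5.7]
gripper_width: 0.43
grip_force: 41.2
```

Request:
creep_tool:
  offsets:
    - [[0, 0, 0], 0, 0.6]
    - [[0, 0, 0], 0, 1]
    - [[0, 0, 0], 0, 1]
    - [[0, 0, 0], 0, 1]
    - [[0, 0, -10], 0, 1]
    - [[0, 0, -30], 0, 1]
    - [[0, 0, -60], 0, 1]
    - [[0, 0, -95], 0, 1]
    - [[0, 0, -130], 0, 1]
    - [[0, 0, -140], 0, 1]
    - [[0, 0, -140], 0, 1]

```text
clock: 8.2
eef_pos: [585.4, 276.3, 234.1]
tcp_rot: [[-0.0, 1.0, 0.005], [1.0, 0.0, 0.002], [0.002, 0.005, -1.0]]
contact_force: [-0.4, -0.1, 1.0]
gripper_width: 0.996
grip_force: 0.0
```

Request:
creep_tool:
  offsets:
    - [[-25, -34, 0], 0, 1]
    - [[-50, -68, 0], 0, 1]
    - [[-75, -102, 0], 0, 1]
    - [[-100, -136, 0], 0, 1]
    - [[-115, -155, 0], 0, 1]
    - [[-121.5, -163.7, 0], 0, 1]
    - [[-121.5, -163.7, 0], 0, 1]
    - [[-121.5, -163.7, 0], 0, 1]

```text
clock: 9.0
eef_pos: [420.7, 154.7, 230.2]
tcp_rot: [[0.0, 1.0, -0.001], [1.0, -0.0, 0.0], [0.0, -0.001, -1.0]]
contact_force: [0.9, -0.1, 0.1]
gripper_width: 1.0
grip_force: 0.0
```

Run:
```python
from h import *
s=imaging.snapshot("side");t=imaging.snapshot("top")
p=project(s,[[584,276,124]])[0];b=bore(s,p);print(p,b,b is not None and ground(s,b,124))
p=project(t,[[584,276,124]])[0];b=bore(t,p);print(p,b,b is not None and ground(t,b,124))
```

```text
[270.00177708 100.7875671 ] None False
[236.52324068 153.24524866] [237.04973333 153.55364444] [583.18665817 274.66569975]
```

Baluster B stands at (583,275) in its bay. Next is baluster A.

Request:
creep_tool:
  offsets:
    - [[0, 0, 35], 0, 1]
    - [[0, 0, 70], 0, 1]
    - [[0, 0, 105], 0, 1]
    - [[0, 0, 130], 0, 1]
    - [[0, 0, 144], 0, 1]
    - [[0, 0, 144], 0, 0]
    - [[0, 0, 144], 0, 0]
    - [[0, 0, 144], 0, 0]
    - [[0, 0, 144], 0, 0]
    - [[0, 0, 144], 0, 0]
    - [[0, 0, 144], 0, 0]
    - [[0, 0, 144], 0, 0]
  squeeze: 40

```text
clock: 10.3
eef_pos: [421.8, 154.7, 88.9]
tcp_rot: [[0.0, 1.0, 0.003], [1.0, -0.0, 0.001], [0.001, 0.003, -1.0]]
contact_force: [-1.2, -0.5, 5.8]
gripper_width: 0.433
grip_force: 40.5
```

Request:
creep_tool:
  offsets:
    - [[0, 0, -8], 0, 0]
    - [[0, 0, -25], 0, 0]
    - [[0, 0, -45], 0, 0]
    - [[0, 0, -70], 0, 0]
    - [[0, 0, -95], 0, 0]
    - [[0, 0, -120], 0, 0]
    - [[0, 0, -137], 0, 0]
    - [[0, 0, -144], 0, 0]
    - [[0, 0, -144], 0, 0]

```text
clock: 11.2
eef_pos: [420.8, 154.4, 231.8]
tcp_rot: [[0.0, 1.0, 0.002], [1.0, -0.0, 0.0], [0.0, 0.002, -1.0]]
contact_force: [0.2, 0.3, -1.2]
gripper_width: 0.43
grip_force: 40.4
```

Request:
creep_tool:
  offsets:
    - [[4, 13, 0], 0, 0]
    - [[10, 33, 0], 0, 0]
    - [[17, 58, 0], 0, 0]
    - [[24, 83, 0], 0, 0]
    - [[31, 108, 0], 0, 0]
    - [[38, 130, 0], 0, 0]
    - [[43, 147, 0], 0, 0]
    - [[46, 156, 0], 0, 0]
    - [[46.4, 158.2, 0], 0, 0]
    - [[46.4, 158.2, 0], 0, 0]

```text
clock: 12.2
eef_pos: [578.0, 200.6, 229.9]
tcp_rot: [[0.0, 1.0, -0.002], [1.0, -0.0, -0.0], [-0.0, -0.002, -1.0]]
contact_force: [-0.3, 0.2, -1.8]
gripper_width: 0.432
grip_force: 40.4
```

Request:
creep_tool:
  offsets:
    - [[0, 0, 10], 0, 0]
    - [[0, 0, 30], 0, 0]
    - [[0, 0, 55], 0, 0]
    - [[0, 0, 80], 0, 0]
    - [[0, 0, 105], 0, 0]
    - [[0, 0, 120], 0, 0]
    - [[0, 0, 128], 0, 0]
    - [[0, 0, 132], 0, 0]
    - [[0, 0, 134], 0, 0]
    - [[0, 0, 135], 0, 0]
    - [[0, 0, 136], 0, 0]
    - [[0, 0, 136], 0, 0]

```text
clock: 13.4
eef_pos: [579.0, 200.9, 95.5]
tcp_rot: [[-0.0, 1.0, 0.001], [1.0, 0.0, 0.0], [0.0, 0.001, -1.0]]
contact_force: [0.8, 0.2, -1.6]
gripper_width: 0.431
grip_force: 40.4
```

Request:
creep_tool:
  offsets:
    - [[0, 0, 1], 0, 0]
    - [[0, 0, 2], 0, 0]
    - [[0, 0, 2.5], 0, 0]
    - [[0, 0, 3], 0, 0]
    - [[0, 0, 3.5], 0, 0]
    - [[0, 0, 3.5], 0, 0]

```text
clock: 14.0
eef_pos: [579.0, 201.0, 93.0]
tcp_rot: [[-0.0, 1.0, 0.001], [1.0, 0.0, 0.0], [0.0, 0.001, -1.0]]
contact_force: [-4.1, -0.3, 6.1]
gripper_width: 0.433
grip_force: 41.4
```

Request:
creep_tool:
  offsets:
    - [[0, 0, 0], 0, 0.6]
    - [[0, 0, 0], 0, 1]
    - [[0, 0, 0], 0, 1]
    - [[0, 0, 0], 0, 1]
    - [[0, 0, -10], 0, 1]
    - [[0, 0, -30], 0, 1]
    - [[0, 0, -60], 0, 1]
    - [[0, 0, -95], 0, 1]
    - [[0, 0, -130], 0, 1]
    - [[0, 0, -140], 0, 1]
    - [[0, 0, -140], 0, 1]

```text
clock: 15.1
eef_pos: [579.9, 201.1, 234.4]
tcp_rot: [[0.0, 1.0, 0.005], [1.0, -0.0, 0.001], [0.001, 0.005, -1.0]]
contact_force: [-0.1, 0.4, -0.1]
gripper_width: 1.002
grip_force: 0.0
```

Request:
creep_tool:
  offsets:
    - [[-35, -20, 0], 0, 1]
    - [[-70, -40, 0], 0, 1]
    - [[-105, -60, 0], 0, 1]
    - [[-140, -80, 0], 0, 1]
    - [[-170, -97, 0], 0, 1]
    - [[-180.9, -103.6, 0], 0, 1]
    - [[-180.9, -103.6, 0], 0, 1]
    - [[-180.9, -103.6, 0], 0, 1]

```text
clock: 15.9
eef_pos: [475.0, 20.4, 230.4]
tcp_rot: [[0.0, 1.0, -0.001], [1.0, -0.0, 0.001], [0.001, -0.001, -1.0]]
contact_force: [0.3, -0.3, -0.5]
gripper_width: 0.996
grip_force: 0.0
```

Request:
creep_tool:
  offsets:
    - [[0, 0, 40], 0, 1]
    - [[0, 0, 80], 0, 1]
    - [[0, 0, 120], 0, 1]
    - [[0, 0, 150], 0, 1]
    - [[0, 0, 165], 0, 1]
    - [[0, 0, 165], 0, 0]
    - [[0, 0, 165], 0, 0]
    - [[0, 0, 165], 0, 0]
    - [[0, 0, 165], 0, 0]
    - [[0, 0, 165], 0, 0]
    - [[0, 0, 165], 0, 0]
    - [[0, 0, 165], 0, 0]
  squeeze: 40

```text
clock: 17.1
eef_pos: [476.4, 19.9, 68.1]
tcp_rot: [[0.0, 1.0, 0.003], [1.0, -0.0, 0.0], [0.0, 0.003, -1.0]]
contact_force: [-0.8, 1.4, 5.8]
gripper_width: 0.459
grip_force: 40.8
```

Request:
creep_tool:
  offsets:
    - [[0, 0, -8], 0, 0]
    - [[0, 0, -25], 0, 0]
    - [[0, 0, -45], 0, 0]
    - [[0, 0, -70], 0, 0]
    - [[0, 0, -95], 0, 0]
    - [[0, 0, -120], 0, 0]
    - [[0, 0, -137], 0, 0]
    - [[0, 0, -145], 0, 0]
    - [[0, 0, -145], 0, 0]

```text
clock: 18.0
eef_pos: [475.4, 19.7, 212.4]
tcp_rot: [[0.0, 1.0, 0.002], [1.0, -0.0, -0.0], [-0.0, 0.002, -1.0]]
contact_force: [0.8, 0.2, -1.1]
gripper_width: 0.451
grip_force: 40.5
```

Request:
creep_tool:
  offsets:
    - [[-3, 13, 0], 0, 0]
    - [[-7, 33, 0], 0, 0]
    - [[-13, 58, 0], 0, 0]
    - [[-19, 83, 0], 0, 0]
    - [[-25, 108, 0], 0, 0]
    - [[-30, 130, 0], 0, 0]
    - [[-32, 140, 0], 0, 0]
    - [[-32.5, 144.6, 0], 0, 0]
    - [[-32.5, 144.6, 0], 0, 0]

```text
clock: 18.9
eef_pos: [619.1, -12.5, 210.3]
tcp_rot: [[-0.0, 1.0, -0.002], [1.0, 0.0, 0.0], [0.0, -0.002, -1.0]]
contact_force: [-0.5, 0.1, -2.6]
gripper_width: 0.451
grip_force: 40.7
```

Request:
creep_tool:
  offsets:
    - [[0, 0, 10], 0, 0]
    - [[0, 0, 30], 0, 0]
    - [[0, 0, 55], 0, 0]
    - [[0, 0, 80], 0, 0]
    - [[0, 0, 105], 0, 0]
    - [[0, 0, 120], 0, 0]
    - [[0, 0, 128], 0, 0]
    - [[0, 0, 132], 0, 0]
    - [[0, 0, 134], 0, 0]
    - [[0, 0, 135], 0, 0]
    - [[0, 0, 136], 0, 0]
    - [[0, 0, 136], 0, 0]

```text
clock: 20.1
eef_pos: [620.0, -12.7, 76.0]
tcp_rot: [[-0.0, 1.0, 0.001], [1.0, 0.0, -0.0], [-0.0, 0.001, -1.0]]
contact_force: [0.0, 0.5, -1.1]
gripper_width: 0.457
grip_force: 40.7
```

Request:
creep_tool:
  offsets:
    - [[0, 0, 1], 0, 0]
    - [[0, 0, 2], 0, 0]
    - [[0, 0, 2.5], 0, 0]
    - [[0, 0, 3], 0, 0]
    - [[0, 0, 3.5], 0, 0]
    - [[0, 0, 3.5], 0, 0]

```text
clock: 20.7
eef_pos: [619.6, -12.6, 72.2]
tcp_rot: [[-0.0, 1.0, -0.0], [1.0, 0.0, -0.0], [-0.0, -0.0, -1.0]]
contact_force: [-1.3, -0.7, 2.9]
gripper_width: 0.456
grip_force: 41.0
```

Request:
creep_tool:
  offsets:
    - [[0, 0, 0], 0, 0.6]
    - [[0, 0, 0], 0, 1]
    - [[0, 0, 0], 0, 1]
    - [[0, 0, 0], 0, 1]
    - [[0, 0, -10], 0, 1]
    - [[0, 0, -30], 0, 1]
    - [[0, 0, -60], 0, 1]
    - [[0, 0, -95], 0, 1]
    - [[0, 0, -130], 0, 1]
    - [[0, 0, -160], 0, 1]
    - [[0, 0, -160], 0, 1]

```text
clock: 21.8
eef_pos: [622.6, -13.0, 239.4]
tcp_rot: [[-0.0, 1.0, 0.012], [1.0, 0.0, -0.002], [-0.002, 0.012, -1.0]]
contact_force: [0.4, 0.2, 0.4]
gripper_width: 1.002
grip_force: 0.0
```

Request:
creep_tool:
  offsets:
    - [[-25, -33, 0], 0, 1]
    - [[-50, -66, 0], 0, 1]
    - [[-75, -100, 0], 0, 1]
    - [[-100, -133, 0], 0, 1]
    - [[-125, -166, 0], 0, 1]
    - [[-142, -188, 0], 0, 1]
    - [[-149.7, -198.8, 0], 0, 1]
    - [[-149.7, -198.8, 0], 0, 1]
    - [[-149.7, -198.8, 0], 0, 1]

```text
clock: 22.7
eef_pos: [421.3, -162.0, 231.8]
tcp_rot: [[0.0, 1.0, 0.001], [1.0, -0.0, 0.0], [0.0, 0.001, -1.0]]
contact_force: [0.3, 0.1, -0.6]
gripper_width: 1.001
grip_force: 0.0
```

Request:
creep_tool:
  offsets:
    - [[0, 0, 40], 0, 1]
    - [[0, 0, 80], 0, 1]
    - [[0, 0, 120], 0, 1]
    - [[0, 0, 155], 0, 1]
    - [[0, 0, 175], 0, 1]
    - [[0, 0, 185], 0, 1]
    - [[0, 0, 185], 0, 0]
    - [[0, 0, 185], 0, 0]
    - [[0, 0, 185], 0, 0]
    - [[0, 0, 185], 0, 0]
    - [[0, 0, 185], 0, 0]
    - [[0, 0, 185], 0, 0]
  squeeze: 40

```text
clock: 23.9
eef_pos: [422.2, -163.0, 48.7]
tcp_rot: [[0.0, 1.0, 0.003], [1.0, -0.0, -0.001], [-0.001, 0.003, -1.0]]
contact_force: [-0.5, 1.0, 7.0]
gripper_width: 0.538
grip_force: 41.3
```

Request:
creep_tool:
  offsets:
    - [[0, 0, -8], 0, 0]
    - [[0, 0, -25], 0, 0]
    - [[0, 0, -45], 0, 0]
    - [[0, 0, -70], 0, 0]
    - [[0, 0, -95], 0, 0]
    - [[0, 0, -120], 0, 0]
    - [[0, 0, -137], 0, 0]
    - [[0, 0, -145], 0, 0]
    - [[0, 0, -145], 0, 0]

```text
clock: 24.8
eef_pos: [421.2, -162.6, 193.0]
tcp_rot: [[0.0, 1.0, 0.002], [1.0, -0.0, -0.001], [-0.001, 0.002, -1.0]]
contact_force: [-0.7, 0.2, -1.8]
gripper_width: 0.541
grip_force: 41.1
```

Request:
creep_tool:
  offsets:
    - [[-12, 14, 0], 0, 0]
    - [[-30, 36, 0], 0, 0]
    - [[-50, 60, 0], 0, 0]
    - [[-70, 85, 0], 0, 0]
    - [[-90, 109, 0], 0, 0]
    - [[-107, 130, 0], 0, 0]
    - [[-117, 142, 0], 0, 0]
    - [[-122, 147.5, 0], 0, 0]
    - [[-122.2, 147.5, 0], 0, 0]
    - [[-122.2, 147.5, 0], 0, 0]

```text
clock: 25.8
eef_pos: [567.5, -283.9, 190.8]
tcp_rot: [[-0.0, 1.0, -0.002], [1.0, 0.0, 0.001], [0.001, -0.002, -1.0]]
contact_force: [-0.4, -0.4, -1.0]
gripper_width: 0.541
grip_force: 41.2
```

Request:
creep_tool:
  offsets:
    - [[0, 0, 10], 0, 0]
    - [[0, 0, 30], 0, 0]
    - [[0, 0, 55], 0, 0]
    - [[0, 0, 80], 0, 0]
    - [[0, 0, 105], 0, 0]
    - [[0, 0, 120], 0, 0]
    - [[0, 0, 128], 0, 0]
    - [[0, 0, 132], 0, 0]
    - [[0, 0, 134], 0, 0]
    - [[0, 0, 135], 0, 0]
    - [[0, 0, 136], 0, 0]
    - [[0, 0, 136], 0, 0]

```text
clock: 27.0
eef_pos: [568.7, -284.8, 56.5]
tcp_rot: [[0.0, 1.0, 0.001], [1.0, -0.0, -0.001], [-0.001, 0.001, -1.0]]
contact_force: [-0.2, -0.2, -1.2]
gripper_width: 0.538
grip_force: 41.2
```

Request:
creep_tool:
  offsets:
    - [[0, 0, 1], 0, 0]
    - [[0, 0, 2], 0, 0]
    - [[0, 0, 2.5], 0, 0]
    - [[0, 0, 3], 0, 0]
    - [[0, 0, 3.5], 0, 0]
    - [[0, 0, 3.5], 0, 0]

```text
clock: 27.6
eef_pos: [568.3, -284.6, 52.8]
tcp_rot: [[0.0, 1.0, -0.0], [1.0, -0.0, -0.0], [-0.0, -0.0, -1.0]]
contact_force: [-2.4, 0.8, 2.5]
gripper_width: 0.544
grip_force: 41.6
```

Request:
creep_tool:
  offsets:
    - [[0, 0, 0], 0, 0.6]
    - [[0, 0, 0], 0, 1]
    - [[0, 0, 0], 0, 1]
    - [[0, 0, 0], 0, 1]
    - [[0, 0, -10], 0, 1]
    - [[0, 0, -30], 0, 1]
    - [[0, 0, -65], 0, 1]
    - [[0, 0, -105], 0, 1]
    - [[0, 0, -145], 0, 1]
    - [[0, 0, -180], 0, 1]
    - [[0, 0, -180], 0, 1]

```text
clock: 28.7
eef_pos: [571.2, -286.3, 241.3]
tcp_rot: [[-0.0, 1.0, 0.011], [1.0, 0.0, -0.007], [-0.007, 0.011, -1.0]]
contact_force: [0.5, -0.4, 0.6]
gripper_width: 1.001
grip_force: 0.0
```

Request:
creep_tool:
  offsets:
    - [[3, -40, 0], 0, 1]
    - [[6, -80, 0], 0, 1]
    - [[9, -120, 0], 0, 1]
    - [[12, -160, 0], 0, 1]
    - [[13.3, -185, 0], 0, 1]
    - [[13.3, -191.2, 0], 0, 1]
    - [[13.3, -191.2, 0], 0, 1]
    - [[13.3, -191.2, 0], 0, 1]

```text
clock: 29.5
eef_pos: [377.8, -271.3, 232.5]
tcp_rot: [[-0.0, 1.0, 0.001], [1.0, 0.0, -0.0], [-0.0, 0.001, -1.0]]
contact_force: [-0.0, 0.5, -0.2]
gripper_width: 0.998
grip_force: 0.0
```

Request:
creep_tool:
  offsets:
    - [[0, 0, 40], 0, 1]
    - [[0, 0, 80], 0, 1]
    - [[0, 0, 120], 0, 1]
    - [[0, 0, 150], 0, 1]
    - [[0, 0, 165], 0, 1]
    - [[0, 0, 165], 0, 0]
    - [[0, 0, 165], 0, 0]
    - [[0, 0, 165], 0, 0]
    - [[0, 0, 165], 0, 0]
    - [[0, 0, 165], 0, 0]
    - [[0, 0, 165], 0, 0]
    - [[0, 0, 165], 0, 0]
  squeeze: 40

```text
clock: 30.7
eef_pos: [378.2, -272.2, 69.1]
tcp_rot: [[0.0, 1.0, 0.003], [1.0, -0.0, -0.002], [-0.002, 0.003, -1.0]]
contact_force: [-0.3, 0.0, 7.3]
gripper_width: 0.451
grip_force: 40.8
```

Request:
creep_tool:
  offsets:
    - [[0, 0, -8], 0, 0]
    - [[0, 0, -25], 0, 0]
    - [[0, 0, -45], 0, 0]
    - [[0, 0, -70], 0, 0]
    - [[0, 0, -95], 0, 0]
    - [[0, 0, -120], 0, 0]
    - [[0, 0, -137], 0, 0]
    - [[0, 0, -145], 0, 0]
    - [[0, 0, -145], 0, 0]

```text
clock: 31.6
eef_pos: [377.3, -271.5, 213.3]
tcp_rot: [[0.0, 1.0, 0.001], [1.0, -0.0, -0.001], [-0.001, 0.001, -1.0]]
contact_force: [0.5, -0.3, -0.9]
gripper_width: 0.46
grip_force: 40.7
```

Request:
creep_tool:
  offsets:
    - [[9, 12, 0], 0, 0]
    - [[24, 31, 0], 0, 0]
    - [[44, 57, 0], 0, 0]
    - [[65, 85, 0], 0, 0]
    - [[86, 112, 0], 0, 0]
    - [[107, 139, 0], 0, 0]
    - [[128, 166, 0], 0, 0]
    - [[149, 194, 0], 0, 0]
    - [[167, 217, 0], 0, 0]
    - [[178, 232, 0], 0, 0]
    - [[183.5, 238.7, 0], 0, 0]
    - [[183.5, 238.7, 0], 0, 0]

```text
clock: 32.8
eef_pos: [615.4, -87.1, 210.6]
tcp_rot: [[-0.001, 1.0, -0.003], [1.0, 0.001, 0.001], [0.001, -0.003, -1.0]]
contact_force: [0.7, -0.4, -1.8]
gripper_width: 0.451
grip_force: 40.7
```

Request:
creep_tool:
  offsets:
    - [[0, 0, 10], 0, 0]
    - [[0, 0, 30], 0, 0]
    - [[0, 0, 55], 0, 0]
    - [[0, 0, 80], 0, 0]
    - [[0, 0, 105], 0, 0]
    - [[0, 0, 120], 0, 0]
    - [[0, 0, 128], 0, 0]
    - [[0, 0, 132], 0, 0]
    - [[0, 0, 134], 0, 0]
    - [[0, 0, 135], 0, 0]
    - [[0, 0, 136], 0, 0]
    - [[0, 0, 136], 0, 0]

```text
clock: 34.0
eef_pos: [616.2, -87.8, 77.0]
tcp_rot: [[-0.0, 1.0, 0.001], [1.0, 0.0, -0.0], [-0.0, 0.001, -1.0]]
contact_force: [0.1, 1.2, -1.6]
gripper_width: 0.455
grip_force: 40.7
```

Request:
creep_tool:
  offsets:
    - [[0, 0, 1], 0, 0]
    - [[0, 0, 2], 0, 0]
    - [[0, 0, 2.5], 0, 0]
    - [[0, 0, 3], 0, 0]
    - [[0, 0, 3.5], 0, 0]
    - [[0, 0, 3.5], 0, 0]

```text
clock: 34.6
eef_pos: [615.8, -87.7, 73.3]
tcp_rot: [[-0.0, 1.0, -0.0], [1.0, 0.0, -0.0], [-0.0, -0.0, -1.0]]
contact_force: [-1.7, 0.2, 0.8]
gripper_width: 0.452
grip_force: 41.1
```

Contact has just been made. I release, rise, back off toward the base and check.

Request:
creep_tool:
  offsets:
    - [[0, 0, 0.4], 0, 0]
    - [[0, 0, 0.4], 0, 0.6]
    - [[0, 0, 0.4], 0, 1]
    - [[0, 0, 0], 0, 1]
    - [[0, 0, 0], 0, 1]
    - [[0, 0, -10], 0, 1]
    - [[0, 0, -30], 0, 1]
    - [[0, 0, -65], 0, 1]
    - [[0, 0, -105], 0, 1]
    - [[0, 0, -145], 0, 1]
    - [[0, 0, -160], 0, 1]
    - [[0, 0, -160], 0, 1]

```text
clock: 35.8
eef_pos: [617.5, -88.2, 237.1]
tcp_rot: [[-0.0, 1.0, 0.007], [1.0, 0.0, -0.002], [-0.002, 0.007, -1.0]]
contact_force: [0.3, -0.2, -0.3]
gripper_width: 1.0
grip_force: 0.0
```

Request:
creep_tool:
  offsets:
    - [[0, -40, 0], 0, 1]
    - [[0, -80, 0], 0, 1]
    - [[0, -120, 0], 0, 1]
    - [[0, -160, 0], 0, 1]
    - [[0, -200, 0], 0, 1]
    - [[0, -200, 0], 0, 1]
    - [[0, -200, 0], 0, 1]
    - [[0, -200, 0], 0, 1]

```text
clock: 36.6
eef_pos: [416.0, -87.7, 231.7]
tcp_rot: [[-0.0, 1.0, -0.001], [1.0, 0.0, 0.001], [0.001, -0.001, -1.0]]
contact_force: [-0.1, 0.0, 0.6]
gripper_width: 0.999
grip_force: 0.0
```

Run:
```python
from h import *
s=imaging.snapshot("side");t=imaging.snapshot("top")
for n,P in dict(balB=(584,275.5,124),balA=(579,200.5,124),waiA=(620,-12.5,104),waiB=(616,-87.5,104),st=(568.5,-284.5,89)).items():
    for c in(t,s):
        b=bore(c,project(c,[P])[0]);print(n,None if b is None else ground(c,b,P[2]).round(1))
cv2.imwrite("pics/f_top.png",t["frame"][:,:,::-1]);cv2.imwrite("pics/f_side.png",s["frame"][:,:,::-1])
```

```text
balB [583.2 274.7]
balB None
balA [577.1 200.2]
balA [578.  201.7]
waiA [618.1 -13. ]
waiA [619.  -12.4]
waiB [614.3 -86.7]
waiB [615.2 -86.1]
st [ 566.4 -283.5]
st None
```

View pics/f_top.png

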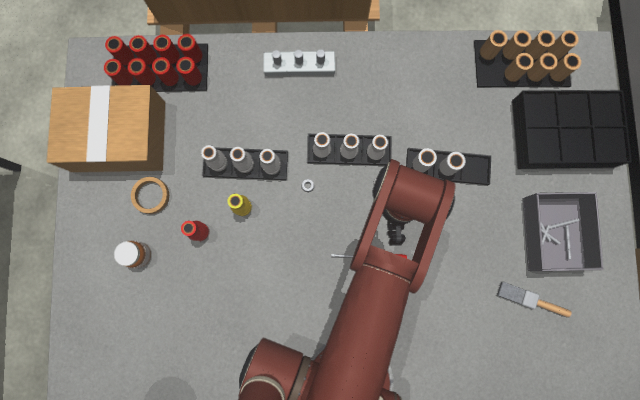

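View pics/f_side.png

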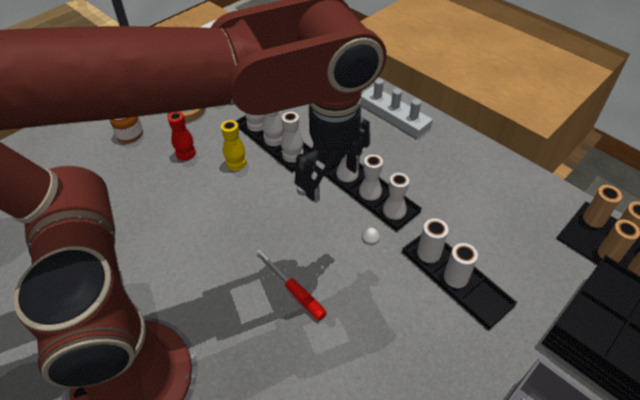

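Both views show all five bodies upright in their own trays: balusters at top pixels (238,155) and (268,157), waisted at (351,143) and (380,143), straight at (456,161). All are within about 3 mm of the bay centres, red and yellow are untouched, and the arm is clear.

```bash
python3 -c "
from bench import job
print(job.sign_off())"
```

```text
the job is handed in; nothing more can be done
None
```

All five mill bodies stand upright in the trays of their own shape, within about 3 mm of the bay centres by the cameras, and the job was handed in at about 37 s of the 115 s allowed; the sign-off returned no verdict.

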